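Find the tired contact finger and tag it

ROBOT

A 6-joint arm with a two-finger parallel gripper is mounted at the origin on the work surface. World frame = base frame: x ahead of the robot, y to its left, z up, the work surface at z = 0. Lengths are in m, angles in rad, forces in N, time in s.
With the tool pointing down it reaches from about 0.4 to 0.825 m from the base axis. Payload 7 kg.
Tool frame: the origin (TCP) lies between the finger pads; the fingertips stand 22 mm ahead of it and the grasp point (between the pads) lies 3 mm ahead of it; z points along the fingers, y is the direction in which the jaws open and shut (so a half turn about z gives the same grasp; the last joint's range is limited). The gripper opens to 88 mm and grips with 3 to 60 N. Pads are 19 mm wide; open, the fingers measure 130 mm over their backs; the gripper's body (78 mm by 193 mm) begins 47 mm behind the grasp point.
Start: joints at [1.576, 0.359, 0.012, 0, -1.224, -0.288], TCP at [0.188, 0.648, 0.249] pointing down, gripper open.
Joint ranges: [-3.07, 3.07], [-1.43, 2.12], [-1.02, 1.25], [-3.03, 1.67], [-3.05, -0], [-3.03, 3.03]. Speed limits (rad/s): [2.39, 2.39, 3.01, 3.14, 3.14, 3.14].

INTERFACE

Orientations are given as [roll, pitch, yaw] about the fixed x, y, z axes, in that order (R = Rz(yaw) Ry(pitch) Rx(roll)).
In Python, from station import arm, optics gives the robot as it stands. The module is installed in compiled form; this text tells all that it offers.
- The arm moves only by the tool jog_arm, never from a script. Its argument "motion" is a list that holds one entry, the list of rows, each a list of 7 numbers: the shift along the tool's x, y, z in m, then the turn, a rotation vector about the tool's x, y, z in degrees, then the finger opening in m, from 0 to 0.0876. In form: [[[x, y, z, rx, ry, rz, grip], ...]]. A call has 1 to 8 rows; each row is the pose to reach, as a shift and turn from the pose measured when the call began, along the tool's axes at that moment; what a row does not reach only later rows make up. A row lasts 1/10 s, in which the tool goes at most 50 mm and 8.59 degrees, less where a joint would pass 70% of its speed; a pose out of reach is approached as far as the arm can. A call with a gripper value outside its range is refused whole. The fingers move at their own pace and stop on an object; "newtons" is the grip in N (left out, the last holds). Time passes only in rows, so rows that repeat a pose let the fingers close. It gives the time, the measured TCP pose, the force and the opening at its end, in the units of the state.
- arm.get_state(): the state, without advancing time (a new reading comes with each control period).
- optics.grab_frame(name): name is "scene" or "top"; returns the picture (420x560x3 uint8, red, green, blue); there is no depth.
- optics.camera_model(name): a dict with "mtx" (3x3 intrinsics, pixels), "R" (3x3) and "t" (3): a world point X has camera coordinates R X + t. Camera axes: x right, y down, z forward; pixel columns grow to the right and rows downward; lengths in m; the calibration is good to about 2 mm. A picture is of the moment at which its call begins. camera_model takes no time and is no camera call.
- arm.job_done(): hands the job in, once; it reports no verdict.
The state is a dict: "t": time; "q": joint angles; "qd": joint speeds; "joint_efforts": joint torques, N m; "eef_pos": TCP position; "ee_rot": TCP orientation; "force": force on the tool from outside, world axes, zero at the start; "moment": the same for the moment, N m; "width": finger opening in m.
Only numpy, scipy, OpenCV 4.12 (cv2) and the standard library are available. Lean on these libraries where they do the work, as an engineer would, in place of code of your own. Each camera call takes 0.05 s, during which the arm holds its last target.

TASK

One of the three clamped contact fingers on the test plate has gone soft. To find it, work from the robot's left to its right: press each free tip gently right down onto its stop, never with more than 20 N, hold it there a moment and feel how hard it pushes back on the way; then put the white reject collar over the post of the soft one, seated flat on its clamp block, and let go. Never put the collar on a good finger's post, and leave the other things on the bench alone.

Things in the scene. Friction and masses are not known exactly. Their poses are not given: they have to be found in the camera images.
- plate: Grey painted base plate, 150 x 280 x 10 mm, fixed on the bench; origin at the centre of its underside. The three stations stand on it 90 mm apart along its y (y = +90 mm: left, 0: middle, -90 mm: right, as seen from the robot); which of a, b, c stands where changes.
- station_a: One of three test stations that look alike, fixed on the plate. Steel foot 126 x 36 x 8 mm, origin at the centre of its underside (10 mm above the bench). At its +x end a clamp block 36 x 36 mm, its top 42 mm above the origin, holds the root of a flat steel leaf spring (contact finger, 16 mm wide, 2 mm thick) that sticks out level towards -x, 67 mm free to its rivet; under the free tip stands a fixed black nylon stop pin 12 mm across. The leaf springs back when let go.
- tip_a (a point): Top centre of the round rivet (12 mm across, 4 mm high) on the free tip of that station's leaf: at rest at x = -45 mm, y = 0, z = 36 mm in the station's frame. Pressed down it yields 8 to 13 mm (the stops are set differently, so the stop must be felt), then the leaf meets the stop pin and hardly gives further. On the way a good leaf pushes back with about 0.6 to 0.8 N per mm, a tired one with about 0.2 N per mm; on the stop the force rises steeply, by about 12 N per mm.
- post_a (a point): Foot of the upright steel post (12 mm across, 32 mm high, rounded top) on that station's clamp block, where the post meets the block's top face: x = 43 mm, y = 0, z = 42 mm in the station's frame.
- station_b: One of three test stations that look alike, fixed on the plate. Steel foot 126 x 36 x 8 mm, origin at the centre of its underside (10 mm above the bench). At its +x end a clamp block 36 x 36 mm, its top 42 mm above the origin, holds the root of a flat steel leaf spring (contact finger, 16 mm wide, 2 mm thick) that sticks out level towards -x, 67 mm free to its rivet; under the free tip stands a fixed black nylon stop pin 12 mm across. The leaf springs back when let go.
- tip_b (a point): Top centre of the round rivet (12 mm across, 4 mm high) on the free tip of that station's leaf: at rest at x = -45 mm, y = 0, z = 36 mm in the station's frame. Pressed down it yields 8 to 13 mm (the stops are set differently, so the stop must be felt), then the leaf meets the stop pin and hardly gives further. On the way a good leaf pushes back with about 0.6 to 0.8 N per mm, a tired one with about 0.2 N per mm; on the stop the force rises steeply, by about 12 N per mm.
- post_b (a point): Foot of the upright steel post (12 mm across, 32 mm high, rounded top) on that station's clamp block, where the post meets the block's top face: x = 43 mm, y = 0, z = 42 mm in the station's frame.
- station_c: One of three test stations that look alike, fixed on the plate. Steel foot 126 x 36 x 8 mm, origin at the centre of its underside (10 mm above the bench). At its +x end a clamp block 36 x 36 mm, its top 42 mm above the origin, holds the root of a flat steel leaf spring (contact finger, 16 mm wide, 2 mm thick) that sticks out level towards -x, 67 mm free to its rivet; under the free tip stands a fixed black nylon stop pin 12 mm across. The leaf springs back when let go.
- tip_c (a point): Top centre of the round rivet (12 mm across, 4 mm high) on the free tip of that station's leaf: at rest at x = -45 mm, y = 0, z = 36 mm in the station's frame. Pressed down it yields 8 to 13 mm (the stops are set differently, so the stop must be felt), then the leaf meets the stop pin and hardly gives further. On the way a good leaf pushes back with about 0.6 to 0.8 N per mm, a tired one with about 0.2 N per mm; on the stop the force rises steeply, by about 12 N per mm.
- post_c (a point): Foot of the upright steel post (12 mm across, 32 mm high, rounded top) on that station's clamp block, where the post meets the block's top face: x = 43 mm, y = 0, z = 42 mm in the station's frame.
- collar_mid (a point): Middle of the loose white plastic reject collar: a plain ring 36 mm outside, 18 mm bore, 24 mm high, 35 g, standing on the bench with its bore upright; the point lies on its axis, half-way up (12 mm). z is the axis.
- hammer: Wooden-handled hammer lying on the bench beyond the plate (bystander). Origin at its underside.
- hub: Flanged steel hub, 90 mm across, 50 mm high, on the bench beyond the plate (bystander). Origin at the centre of its underside.
- oil: Green bottle, 60 mm across, 170 mm high, on the bench to the left (bystander). Origin at the centre of its underside.
- collar: The same collar; origin at the centre of its underside.

How it is judged:
On the way, in this order (a step that is already met when the one before it is completed fails the run):
1. the left finger's tip is pressed down to its stop and held there (((z of tip_a in the frame of station_a below 0.0247 m and y of tip_a in the frame of plate above 0.045 m) or (z of tip_b in the frame of station_b below 0.0267 m and y of tip_b in the frame of plate above 0.045 m) or (z of tip_c in the frame of station_c below 0.0287 m and y of tip_c in the frame of plate above 0.045 m))), for 0.2 s.
2. the middle finger's tip is pressed down to its stop and held there (((z of tip_a in the frame of station_a below 0.0247 m and y of tip_a in the frame of plate between -0.045 and 0.045 m) or (z of tip_b in the frame of station_b below 0.0267 m and y of tip_b in the frame of plate between -0.045 and 0.045 m) or (z of tip_c in the frame of station_c below 0.0287 m and y of tip_c in the frame of plate between -0.045 and 0.045 m))), for 0.2 s.
3. the right finger's tip is pressed down to its stop and held there (((z of tip_a in the frame of station_a below 0.0247 m and y of tip_a in the frame of plate below -0.045 m) or (z of tip_b in the frame of station_b below 0.0267 m and y of tip_b in the frame of plate below -0.045 m) or (z of tip_c in the frame of station_c below 0.0287 m and y of tip_c in the frame of plate below -0.045 m))), for 0.2 s.
4. the collar sits over the soft finger's post (horizontal distance between collar_mid and post_b below 0.007 m and z of collar_mid in the frame of post_b between 0.008 and 0.017 m and angle between collar_mid's own z axis and vertical below 0.12 rad), for 0.2 s.
At the end, for the whole second after the job is handed in: The collar is round the soft finger's post, within 7 mm of its axis, flat (0.12 rad) on the clamp block (middle 8 to 17 mm above its top), let go and at rest; before that the left, middle and right tips were pressed in turn to about 1 mm or less from the stop, for 0.2 s each (all of step 4 and linear speed of collar below 0.02 m/s); the robot touches nothing.
It fails at once if the robot's fingers pressed a station with more than 20 N (contact force between the fingers and station_a above 20 N or contact force between the fingers and station_b above 20 N or contact force between the fingers and station_c above 20 N).
It fails at once if the collar was put on a good finger's post ((horizontal distance between collar_mid and post_a below 0.009 m and z of collar_mid in the frame of post_a below 0.038 m) or (horizontal distance between collar_mid and post_c below 0.009 m and z of collar_mid in the frame of post_c below 0.038 m)).
It fails at once if the hammer, hub or bottle was moved (distance of any of hammer, hub, oil from where it was at the start of the episode above 0.02 m).
It also fails if it takes over 72 s, if anything falls off the work surface, if the arm or the gripper's body presses on something with over 40 N, if the wrist force passes 120 N, or if a joint passes its speed limit or range.

## Working session

There is one attempt and no reset: what is moved stays moved. The work goes in short steps, Python scripts to look and compute and a tool call to move; the robot and the scene stay as the last step left them, time stands still between calls to the robot, and variables do not carry over. Pictures are saved under pics/ and viewed, and the job is handed in when it is done.

Besides the shell and the picture viewer there is one more tool, called after "Request:" as name(argument=value, ...) on one line, values as JSON. jog_arm: Moves the arm, as the interface text tells. Its arguments: {"type":"object","properties":{"motion":{"type":"array","items":{"type":"array","items":{"type":"array","items":{"type":"number"}}}},"newtons":{"type":"number"}},"required":["motion"]}

```bash
mkdir -p pics
python3 - <<'E'
from station import arm, optics
import cv2
for n in("scene","top"):
    f=optics.grab_frame(n); cv2.imwrite(f"pics/{n}0.png",f[:,:,::-1]); m=optics.camera_model(n); print(n,m)
print(arm.get_state())
E
```

```text
scene {'mtx': array([[465.92689313,   0.        , 285.25931946],
       [  0.        , 465.92689313, 202.58376044],
       [  0.        ,   0.        ,   1.        ]]), 'R': array([[ 0.80010023,  0.59981761, -0.00764521],
       [ 0.33744607, -0.46058528, -0.82096976],
       [-0.4959534 ,  0.65427825, -0.57092049]]), 't': array([-0.54853626, -0.11263114,  1.48101601])}
top {'mtx': array([[386.67043448,   0.        , 280.97388086],
       [  0.        , 386.67043448, 213.92677031],
       [  0.        ,   0.        ,   1.        ]]), 'R': array([[-0.01142411, -0.99993262,  0.00205969],
       [-0.98704249,  0.0109471 , -0.16008525],
       [ 0.16005192, -0.00386183, -0.98710104]]), 't': array([0.12526902, 0.59880044, 0.9061948 ])}
{'t': 0.1, 'q': array([ 1.57609660e+00,  3.59322638e-01,  1.11530197e-02, -3.11129078e-04,
       -1.22410348e+00, -2.88083934e-01]), 'qd': array([-0.00079954, -0.00139612,  0.00255365,  0.00122501,  0.00142053,
        0.00100458]), 'joint_efforts': array([-9.27743313e-04, -5.84161985e+01,  2.93753761e+01,  7.01524928e+00,
        1.02227210e-02, -4.78085121e-05]), 'eef_pos': array([0.188265  , 0.64779099, 0.24771222]), 'ee_rot': array([ 3.14009363e+00, -1.39169265e-04, -2.82889492e-01]), 'force': array([-0.21921632, -0.50610706, -0.07778509]), 'moment': array([ 0.00293045, -0.03722559,  0.01780283]), 'width': 0.08713655881470381}
```

View pics/scene0.png

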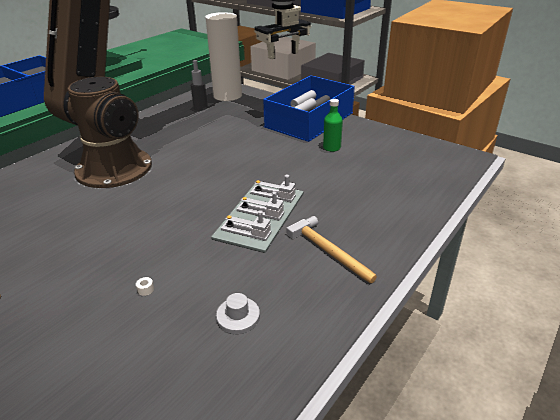

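View pics/top0.png

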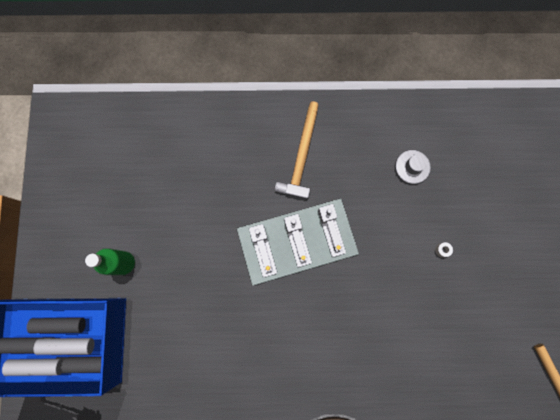

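The top view shows the plate at about (298,242), turned slightly, with gold rivets near (268,268), (304,259) and (338,251). The collar is at (445,250), the hub at (414,167) and the hammer head at (292,190). Next I'll zoom in and measure.

```bash
cat > h.py <<'E'
import numpy as np, cv2
from station import arm, optics
def ray(n,u,v,z):
    m=optics.camera_model(n);R,t=m['R'],m['t'];c=-R.T@t
    d=R.T@np.linalg.inv(m['mtx'])@np.array([u,v,1.]);return c+d*(z-c[2])/d[2]
def proj(n,X):
    m=optics.camera_model(n);p=m['mtx']@(m['R']@np.asarray(X)+m['t']);return p[:2]/p[2]
E
python3 - <<'E'
from h import *
t=cv2.imread('pics/top0.png');s=cv2.imread('pics/scene0.png')
cv2.imwrite('pics/topz.png',cv2.resize(t[195:290,230:360],None,fx=6,fy=6,interpolation=cv2.INTER_CUBIC))
cv2.imwrite('pics/scz.png',cv2.resize(s[165:255,205:315],None,fx=6,fy=6,interpolation=cv2.INTER_CUBIC))
for n,im in(('top',t),('scene',s)):
    hsv=cv2.cvtColor(im,cv2.COLOR_BGR2HSV)
    m=cv2.inRange(hsv,(15,110,90),(35,255,255))
    k,l,st,c=cv2.connectedComponentsWithStats(m)
    for i in range(1,k):
        if 205<c[i][0]<360 and 165<c[i][1]<290: print(n,'gold',c[i],st[i][4],ray(n,*c[i],0.046).round(4))
    # collar
    m=cv2.inRange(hsv,(0,0,150),(180,60,255))
    k,l,st,c=cv2.connectedComponentsWithStats(m)
    for i in range(1,k):
        if st[i][4]>30 and st[i][4]<2000:print(n,'white',c[i].round(1),st[i],ray(n,*c[i],0.024).round(4))
# plate
hsv=cv2.cvtColor(t,cv2.COLOR_BGR2HSV); print(hsv[270,285],hsv[235,250],hsv[230,275],t[270,285])
E
```

```text
top gold [338.18181818 247.18181818] 11 [ 0.5168 -0.0201  0.046 ]
top gold [303.  257.2] 10 [0.4934 0.0662 0.046 ]
top gold [267.5 267.5] 12 [0.4696 0.1526 0.046 ]
top white [412.9 165.6] [396 150  34  33 769] [ 0.727 -0.224  0.024]
top white [293.  189.2] [275 182  35  16 301] [0.6678 0.0869 0.024 ]
top white [445.2 249. ] [438 242  15  15 140] [ 0.5109 -0.2907  0.024 ]
top white [ 91.4 259.8] [ 85 253  14  14 148] [0.494 0.59  0.024]
top white [ 60.6 346.5] [ 34 340  54  14 660] [0.2884 0.65   0.024 ]
top white [ 29.  367.6] [  2 361  55  14 676] [0.2411 0.7209 0.024 ]
scene gold [257.5 181.2] 10 [0.4738 0.1521 0.046 ]
scene gold [244.2 198. ] 10 [0.499  0.0658 0.046 ]
scene gold [228.45454545 216.63636364] 11 [ 0.522  -0.0215  0.046 ]
scene gold [339.8317757  254.46261682] 856 [0.8249 0.0217 0.046 ]
scene white [365.9  12.8] [353   6  31  15 146] [-0.2973  2.1909  0.024 ]
scene white [219.9  15.3] [204  12  33   8 187] [-1.0371  1.5909  0.024 ]
scene white [363.2  82.1] [353  75  24  17 171] [0.3061 1.0683 0.024 ]
scene white [260.6  85.5] [244  78  38  15 219] [-0.0288  0.7779  0.024 ]
scene white [305.1  99.8] [293  90  23  20 252] [0.2149 0.7603 0.024 ]
scene white [334.4 101.7] [330  99   9   7  44] [0.32   0.8117 0.024 ]
scene white [361.6 113.2] [359 110   7   8  44] [0.4605 0.7781 0.024 ]
scene white [302.2 223.3] [287 216  31  16 209] [0.6726 0.09   0.024 ]
scene white [428.1 283. ] [416 257  24  48 417] [1.0163 0.0773 0.024 ]
scene white [144.2 285.2] [135 277  18  18 214] [ 0.5229 -0.2949  0.024 ]
scene white [237.5 312. ] [216 293  44  37 940] [ 0.7376 -0.2313  0.024 ]
scene white [346.8 413.3] [339 408  14  12  74] [ 1.0288 -0.2883  0.024 ]
scene white [357. 417.] [351 413  11   7  42] [ 1.0454 -0.2839  0.024 ]
[ 83  17 180] [ 98  12 164] [ 85  17 182] [177 180 168]
```

```bash
sleep 0
```

```text
(no output)
```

View pics/topz.png

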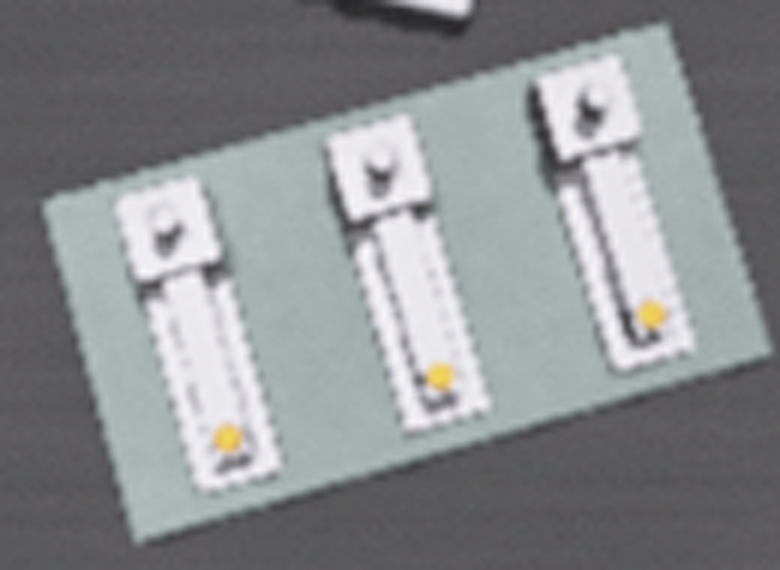

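View pics/scz.png

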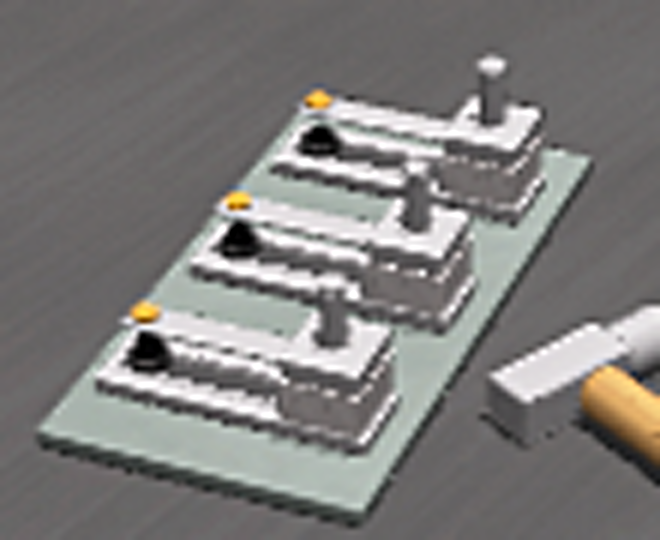

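Run:
```python
from h import *
t=cv2.imread('pics/top0.png');s=cv2.imread('pics/scene0.png')
for n,im,(x0,x1,y0,y1) in(('top',t,(230,365,198,290)),('scene',s,(205,308,170,255))):
    b=im.astype(int); m=np.zeros(im.shape[:2],np.uint8)
    sub=b[y0:y1,x0:x1]; m[y0:y1,x0:x1]=((sub[:,:,1]-sub[:,:,2]>6)&(sub[:,:,1]>90))*255
    m=cv2.morphologyEx(m,cv2.MORPH_OPEN,np.ones((2,2)))
    k,l,st,c=cv2.connectedComponentsWithStats(m)
    cs=np.argwhere(m)[:,::-1].astype(np.float32)
    h=cv2.convexHull(cs).reshape(-1,2)
    w=np.array([ray(n,u,v,.01)[:2] for u,v in h],np.float32)
    print(n,cv2.minAreaRect(w))
C=np.array([.4934,.0662]);
for f in [('top',.5168,-.0201,.4934,.0662,.4696,.1526),('sc',.522,-.0215,.499,.0658,.4738,.1521)]:
    r,m_,l=np.array(f[1:]).reshape(3,2); d=l-r; yaw=np.arctan2(-d[0],d[1]); ce=(r+m_+l)/3+.045*np.array([np.cos(yaw),np.sin(yaw)])
    print(f[0],np.degrees(yaw),ce,np.linalg.norm(d))
# collar: ring centre via contour in each view
for n,im,(x,y) in(('top',t,(445,249)),('scene',s,(144,285))):
    cv2.imwrite(f'pics/col_{n}.png',cv2.resize(im[y-18:y+18,x-18:x+18],None,fx=12,fy=12,interpolation=cv2.INTER_CUBIC))
    hsv=cv2.cvtColor(im,cv2.COLOR_BGR2HSV)
    m=cv2.inRange(hsv,(0,0,110),(180,60,255)); mm=np.zeros_like(m); mm[y-18:y+18,x-18:x+18]=m[y-18:y+18,x-18:x+18]
    c,_=cv2.findContours(mm,0,2); c=max(c,key=cv2.contourArea); print(n,cv2.fitEllipse(c))
```

```text
top ((0.5343680381774902, 0.07551641762256622), (0.15019264817237854, 0.2802746295928955), 15.571840286254883)
scene ((0.5473528504371643, 0.07574865221977234), (0.1483847051858902, 0.2777825891971588), 15.378533363342285)
top 15.285993807826255 [0.53667465 0.07809701] 0.17903387947536636
sc 15.51730182458202 [0.5416264  0.07750549] 0.18016714461854583
top ((445.2789611816406, 248.99742126464844), (14.450713157653809, 15.646632194519043), 134.9058837890625)
scene ((144.41729736328125, 285.6515197753906), (17.766246795654297, 18.947521209716797), 163.9388885498047)
```

```bash
python3 -c "
import cv2,numpy as np
cv2.imwrite('pics/col.png',np.hstack([cv2.imread('pics/col_top.png'),cv2.imread('pics/col_scene.png')])[:, :800])"
```

```text
(no output)
```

View pics/col.png

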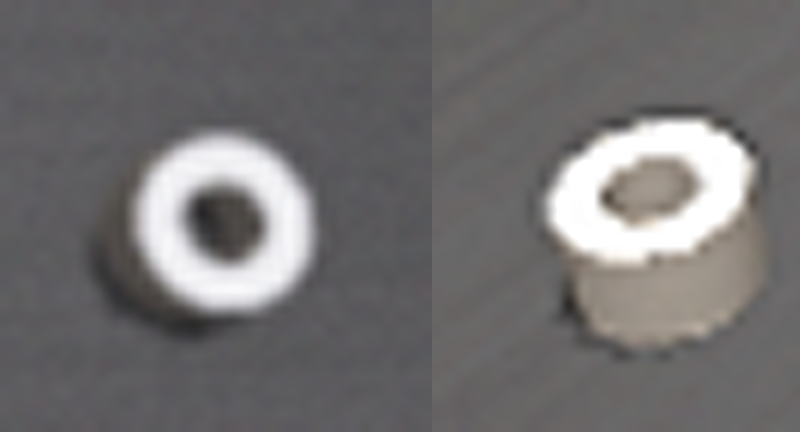

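```bash
cat >> h.py <<'E'
from scipy.spatial.transform import Rotation as Ro
PC=np.array([.538,.077]);YAW=np.radians(15.4)
def P(x,y):
    c,s=np.cos(YAW),np.sin(YAW);return PC+np.array([c*x-s*y,s*x+c*y])
def go(x,y,z,yaw):
    st=arm.get_state();R=Ro.from_euler('xyz',st['ee_rot']);T=Ro.from_euler('xyz',[np.pi,0,yaw])
    d=R.inv().apply(np.array([x,y,z])-st['eef_pos']);r=(R.inv()*T).as_rotvec(degrees=True)
    print('shift',d.round(4),'rot',r.round(2),'| t',round(st['t'],2),'pos',st['eef_pos'].round(4),'F',st['force'].round(2))
E
python3 - <<'E'
from h import *
print(ray('scene',143.7,282.2,.024),ray('top',445.1,249.1,.024))
for y in(.09,0,-.09): print(P(-.045,y),P(.043,y))
go(*P(-.045,.09),.2,YAW)
E
```

```text
[ 0.51464679 -0.28963722  0.024     ] [ 0.51058449 -0.29028457  0.024     ]
[0.47071566 0.15181856] [0.55555605 0.1751875 ]
[0.49461571 0.06504997] [0.5794561  0.08841891]
[ 0.51851576 -0.02171861] [0.60335615 0.00165033]
shift [0.4097 0.3973 0.0484] rot [ 9.000e-02  2.000e-02 -3.161e+01] | t 0.1 pos [0.1883 0.6478 0.2477] F [-0.22 -0.51 -0.08]
```

Request:
jog_arm(motion=[[[0.41,0.397,0.01,0,0,-31.6,0],[0.41,0.397,0.01,0,0,-31.6,0],[0.41,0.397,0.01,0,0,-31.6,0],[0.41,0.397,0.01,0,0,-31.6,0],[0.41,0.397,0.01,0,0,-31.6,0],[0.41,0.397,0.01,0,0,-31.6,0],[0.41,0.397,0.01,0,0,-31.6,0],[0.41,0.397,0.01,0,0,-31.6,0]]], newtons=10)

```text
t: 0.9
eef_pos: [0.3868, 0.2987, 0.2414]
ee_rot: [3.14, 0.001, 0.269]
force: [1.6, 0.3, 0.9]
width: 0.0294
```

Run:
```python
from h import *
go(*P(-.045,.09),.1,YAW)
```

```text
shift [0.0419 0.1638 0.1415] rot [0.07 0.04 0.01] | t 0.9 pos [0.3868 0.2987 0.2414] F [1.58 0.29 0.91]
```

Request:
jog_arm(motion=[[[0.042,0.164,0.1415,0,0,0,0],[0.042,0.164,0.1415,0,0,0,0],[0.042,0.164,0.1415,0,0,0,0],[0.042,0.164,0.1415,0,0,0,0],[0.042,0.164,0.1415,0,0,0,0],[0.042,0.164,0.1415,0,0,0,0],[0.042,0.164,0.1415,0,0,0,0],[0.042,0.164,0.1415,0,0,0,0]]])

```text
t: 1.7
eef_pos: [0.4712, 0.1524, 0.1008]
ee_rot: [3.141, -0.001, 0.27]
force: [0.3, -0.6, 0.5]
width: 0.0007
```

Run:
```python
from h import *
s=optics.grab_frame('scene')[:,:,::-1];t=optics.grab_frame('top')[:,:,::-1]
e=arm.get_state()['eef_pos']; tip=e-[0,0,.022]
print(proj('scene',tip),proj('top',tip))
a=cv2.resize(s[120:270,180:330],None,fx=2.6,fy=2.6,interpolation=cv2.INTER_CUBIC)
b=cv2.resize(t[150:300,210:360],None,fx=2.6,fy=2.6,interpolation=cv2.INTER_CUBIC)
cv2.imwrite('pics/p1.png',np.hstack([a,b]))
go(*P(-.045,.09),.073,YAW); print(arm.get_state()['width'])
```

```text
[256.41656228 170.78716986] [266.97647318 266.53447517]
shift [-0.0006  0.0008  0.028 ] rot [ 0.03 -0.06  0.1 ] | t 1.8 pos [0.4711 0.1528 0.101 ] F [-0.81 -0.22  0.96]
0.0007753864094874328
```

View pics/p1.png

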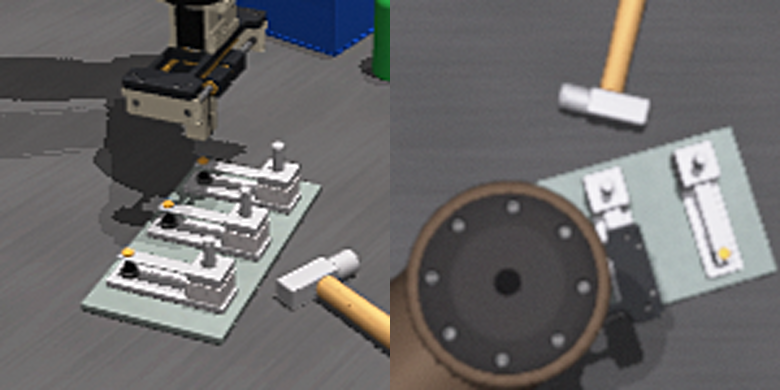

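The scene view shows the closed fingertips at about (257,173), directly above the left rivet at (258,181). That matches the projection, so I'll descend here.

Request:
jog_arm(motion=[[[-0.0005,0.001,0.015,0,0,0,0],[-0.0005,0.001,0.028,0,0,0,0],[-0.0005,0.001,0.028,0,0,0,0],[-0.0005,0.001,0.028,0,0,0,0]]])

```text
t: 2.2
eef_pos: [0.4709, 0.1523, 0.0736]
ee_rot: [3.141, -0.002, 0.272]
force: [-0.6, 1.1, 0.6]
width: 0.0005
```

Request:
jog_arm(motion=[[[0,0,0.004,0,0,0,0],[0,0,0.008,0,0,0,0],[0,0,0.008,0,0,0,0],[0,0,0.008,0,0,0,0]]])

```text
t: 2.6
eef_pos: [0.4713, 0.1526, 0.0659]
ee_rot: [3.142, -0.002, 0.272]
force: [0.5, 1.2, 1.9]
width: 0.0006
```

Request:
jog_arm(motion=[[[0,0,0.002,0,0,0,0],[0,0,0.003,0,0,0,0],[0,0,0.003,0,0,0,0]]])

```text
t: 2.9
eef_pos: [0.4714, 0.1526, 0.0629]
ee_rot: [3.142, -0.003, 0.272]
force: [-0.6, 0.5, 3.7]
width: 0.0007
```

Request:
jog_arm(motion=[[[0,0,0.002,0,0,0,0],[0,0,0.002,0,0,0,0]]])

```text
t: 3.1
eef_pos: [0.4714, 0.1526, 0.0609]
ee_rot: [3.141, -0.003, 0.272]
force: [-1.8, 0.7, 4.7]
width: 0.0003
```

Request:
jog_arm(motion=[[[0,0,0.0007,0,0,0,0],[0,0,0.0007,0,0,0,0]]])

```text
t: 3.3
eef_pos: [0.4715, 0.1527, 0.0602]
ee_rot: [3.141, -0.003, 0.272]
force: [-1.9, 1.2, 4.6]
width: 0.0002
```

Request:
jog_arm(motion=[[[0,0,0.0005,0,0,0,0],[0,0,0.0005,0,0,0,0]]])

```text
t: 3.5
eef_pos: [0.4715, 0.1527, 0.0598]
ee_rot: [3.141, -0.003, 0.272]
force: [-2.2, 0.6, 5.1]
width: 0.0004
```

Request:
jog_arm(motion=[[[0,0,0.0005,0,0,0,0],[0,0,0.0005,0,0,0,0]]])

```text
t: 3.7
eef_pos: [0.4715, 0.1527, 0.0595]
ee_rot: [3.141, -0.003, 0.272]
force: [-2.4, 0.6, 6.6]
width: 0.0007
```

Request:
jog_arm(motion=[[[0,0,0.0005,0,0,0,0],[0,0,0.0005,0,0,0,0]]])

```text
t: 3.9
eef_pos: [0.4716, 0.1527, 0.0591]
ee_rot: [3.141, -0.003, 0.272]
force: [-1.9, 0.9, 6.6]
width: 0.0004
```

Request:
jog_arm(motion=[[[0,0,0.0004,0,0,0,0],[0,0,0.0004,0,0,0,0]]])

```text
t: 4.1
eef_pos: [0.4716, 0.1527, 0.0589]
ee_rot: [3.141, -0.003, 0.272]
force: [-2.3, 1.4, 6.4]
width: 0.0005
```

Request:
jog_arm(motion=[[[0,0,0.0006,0,0,0,0],[0,0,0.0006,0,0,0,0]]])

```text
t: 4.3
eef_pos: [0.4716, 0.1527, 0.0584]
ee_rot: [3.141, -0.003, 0.272]
force: [-1.5, 0.5, 7.2]
width: 0.0005
```

Request:
jog_arm(motion=[[[0,0,0.0005,0,0,0,0],[0,0,0.0005,0,0,0,0]]])

```text
t: 4.5
eef_pos: [0.4716, 0.1527, 0.0581]
ee_rot: [3.141, -0.003, 0.272]
force: [-2.0, 0.2, 8.4]
width: 0.0007
```

Request:
jog_arm(motion=[[[0,0,0.0005,0,0,0,0],[0,0,0.0005,0,0,0,0]]])

```text
t: 4.7
eef_pos: [0.4717, 0.1527, 0.0579]
ee_rot: [3.141, -0.003, 0.273]
force: [-2.4, 0.7, 7.6]
width: 0.0001
```

Request:
jog_arm(motion=[[[0,0,0.0006,0,0,0,0],[0,0,0.0006,0,0,0,0]]])

```text
t: 4.9
eef_pos: [0.4717, 0.1527, 0.0575]
ee_rot: [3.141, -0.003, 0.273]
force: [-3.4, 0.6, 7.9]
width: 0.0006
```

Request:
jog_arm(motion=[[[0,0,0.0006,0,0,0,0],[0,0,0.0006,0,0,0,0]]])

```text
t: 5.1
eef_pos: [0.4717, 0.1527, 0.0571]
ee_rot: [3.141, -0.003, 0.273]
force: [-2.6, 0.3, 7.5]
width: 0.0008
```

Request:
jog_arm(motion=[[[0,0,0.0006,0,0,0,0],[0,0,0.0006,0,0,0,0]]])

```text
t: 5.3
eef_pos: [0.4717, 0.1527, 0.0568]
ee_rot: [3.141, -0.004, 0.273]
force: [-2.9, 0.7, 7.6]
width: 0.0005
```

Request:
jog_arm(motion=[[[0,0,0.0006,0,0,0,0],[0,0,0.0006,0,0,0,0]]])

```text
t: 5.5
eef_pos: [0.4717, 0.1527, 0.0565]
ee_rot: [3.141, -0.004, 0.273]
force: [-2.8, 0.7, 8.3]
width: 0.0004
```

Request:
jog_arm(motion=[[[0,0,0.0006,0,0,0,0],[0,0,0.0006,0,0,0,0]]])

```text
t: 5.7
eef_pos: [0.4718, 0.1528, 0.0562]
ee_rot: [3.141, -0.004, 0.273]
force: [-3.1, 0.8, 7.0]
width: 0.0003
```

Request:
jog_arm(motion=[[[0,0,0.0006,0,0,0,0],[0,0,0.0006,0,0,0,0]]])

```text
t: 5.9
eef_pos: [0.4718, 0.1528, 0.056]
ee_rot: [3.141, -0.004, 0.273]
force: [-3.5, 0.1, 9.4]
width: 0.0004
```

Request:
jog_arm(motion=[[[0,0,0.0006,0,0,0,0],[0,0,0.0006,0,0,0,0]]])

```text
t: 6.1
eef_pos: [0.4718, 0.1527, 0.0559]
ee_rot: [3.141, -0.004, 0.274]
force: [-3.9, 0.8, 12.4]
width: 0.0003
```

Request:
jog_arm(motion=[[[0,0,0.0006,0,0,0,0],[0,0,0.0006,0,0,0,0]]])

```text
t: 6.3
eef_pos: [0.4718, 0.1528, 0.0559]
ee_rot: [3.141, -0.004, 0.274]
force: [-3.7, 0.2, 11.4]
width: 0.0008
```

Request:
jog_arm(motion=[[[0,0,0.0006,0,0,0,0],[0,0,0.0006,0,0,0,0]]])

```text
t: 6.5
eef_pos: [0.4718, 0.1528, 0.0559]
ee_rot: [3.141, -0.005, 0.274]
force: [-3.6, 0.2, 12.0]
width: 0.0008
```

The left leaf has reached its stop, at about 12 mm: the force jumped from about 8 N to 12 N and the motion stalled. It pushed back at about 0.7 N/mm, so it's good. Next is the middle one.

Request:
jog_arm(motion=[[[-0.001,0,-0.022,0,0,0,0],[-0.001,0,-0.022,0,0,0,0],[-0.001,0.09,-0.022,0,0,0,0],[-0.001,0.09,-0.022,0,0,0,0],[-0.001,0.09,-0.022,0,0,0,0],[-0.001,0.09,-0.022,0,0,0,0]]])

```text
t: 7.1
eef_pos: [0.4948, 0.0647, 0.0773]
ee_rot: [3.141, -0.004, 0.272]
force: [0.2, -0.0, 1.2]
width: 0.0008
```

Run:
```python
from h import *
s=optics.grab_frame('scene')[:,:,::-1]
cv2.imwrite('pics/p2.png',cv2.resize(s[120:270,180:330],None,fx=3,fy=3,interpolation=cv2.INTER_CUBIC))
go(*P(-.045,0),.070,YAW)
```

```text
shift [-0.0004  0.0003  0.0074] rot [ 0.04 -0.22  0.24] | t 7.15 pos [0.4949 0.0655 0.0774] F [-0.52  0.64  0.37]
```

View pics/p2.png

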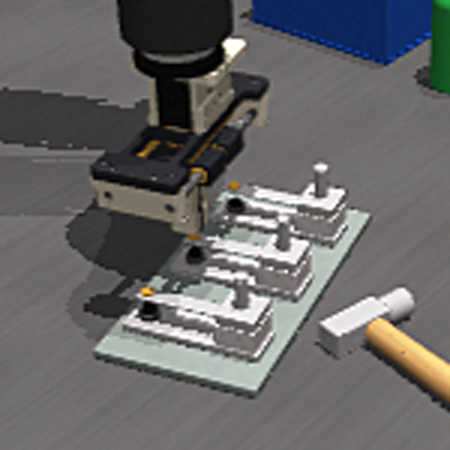

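The left leaf has sprung back, and the fingertip at about (188,233) sits directly over the middle rivet at (193,240).

Request:
jog_arm(motion=[[[-0.0004,0.0003,0.008,0,0,0,0],[-0.0004,0.0003,0.0125,0,0,0,0],[-0.0004,0.0003,0.0145,0,0,0,0],[-0.0004,0.0003,0.0145,0,0,0,0]]])

```text
t: 7.55
eef_pos: [0.4945, 0.0656, 0.0625]
ee_rot: [3.141, -0.003, 0.274]
force: [-0.4, 0.9, 1.5]
width: 0.0004
```

Request:
jog_arm(motion=[[[0,0,0.002,0,0,0,0],[0,0,0.002,0,0,0,0]]])

```text
t: 7.75
eef_pos: [0.4945, 0.0658, 0.0604]
ee_rot: [3.141, -0.003, 0.274]
force: [1.0, 0.8, 1.3]
width: 0.0007
```

Request:
jog_arm(motion=[[[0,0,0.0007,0,0,0,0],[0,0,0.0007,0,0,0,0]]])

```text
t: 7.95
eef_pos: [0.4946, 0.0658, 0.0598]
ee_rot: [3.141, -0.003, 0.274]
force: [1.0, 0.3, 2.7]
width: 0.0005
```

Request:
jog_arm(motion=[[[0,0,0.0005,0,0,0,0],[0,0,0.0005,0,0,0,0]]])

```text
t: 8.15
eef_pos: [0.4945, 0.0658, 0.0593]
ee_rot: [3.141, -0.004, 0.274]
force: [0.6, -0.4, 2.3]
width: 0.0012
```

Only about 2 N at a depth of 8.5 mm, so this is the soft one. I'll keep going to its stop.

Request:
jog_arm(motion=[[[0,0,0.0006,0,0,0,0],[0,0,0.0006,0,0,0,0]]])

```text
t: 8.35
eef_pos: [0.4946, 0.0658, 0.0587]
ee_rot: [3.141, -0.004, 0.274]
force: [0.4, -0.0, 2.2]
width: 0.0004
```

Request:
jog_arm(motion=[[[0,0,0.0006,0,0,0,0],[0,0,0.0006,0,0,0,0]]])

```text
t: 8.55
eef_pos: [0.4946, 0.0658, 0.0581]
ee_rot: [3.141, -0.004, 0.274]
force: [-1.8, -0.2, 4.5]
width: 0.0007
```

Request:
jog_arm(motion=[[[0,0,0.0006,0,0,0,0],[0,0,0.0006,0,0,0,0]]])

```text
t: 8.75
eef_pos: [0.4947, 0.0658, 0.0579]
ee_rot: [3.141, -0.004, 0.274]
force: [-3.0, 0.1, 8.8]
width: 0.0004
```

Request:
jog_arm(motion=[[[0,0,0.0006,0,0,0,0],[0,0,0.0006,0,0,0,0]]])

```text
t: 8.95
eef_pos: [0.4947, 0.0657, 0.0578]
ee_rot: [3.14, -0.004, 0.275]
force: [-3.6, -0.3, 9.2]
width: 0.0006
```

Request:
jog_arm(motion=[[[0,0,0.0003,0,0,0,0],[0,0,0.0003,0,0,0,0]]])

```text
t: 9.15
eef_pos: [0.4947, 0.0658, 0.0579]
ee_rot: [3.14, -0.004, 0.275]
force: [-3.2, 0.3, 8.5]
width: 0.0003
```

Request:
jog_arm(motion=[[[-0.0005,0,-0.02,0,0,0,0],[-0.0005,0,-0.02,0,0,0,0],[-0.0005,0.09,-0.02,0,0,0,0],[-0.0005,0.09,-0.02,0,0,0,0],[-0.0005,0.09,-0.02,0,0,0,0],[-0.0005,0.09,-0.02,0,0,0,0]]])

```text
t: 9.75
eef_pos: [0.5182, -0.022, 0.0774]
ee_rot: [3.141, -0.003, 0.272]
force: [-1.1, 0.4, -1.3]
width: 0.0007
```

Run:
```python
from h import *
s=optics.grab_frame('scene')[:,:,::-1]
cv2.imwrite('pics/p3.png',cv2.resize(s[120:270,180:330],None,fx=3,fy=3,interpolation=cv2.INTER_CUBIC))
go(*P(-.045,-.09),.0625,YAW)
```

```text
shift [0.0002 0.0005 0.015 ] rot [ 0.06 -0.19  0.28] | t 9.8 pos [ 0.5182 -0.0213  0.0775] F [-0.38  0.49 -0.45]
```

View pics/p3.png

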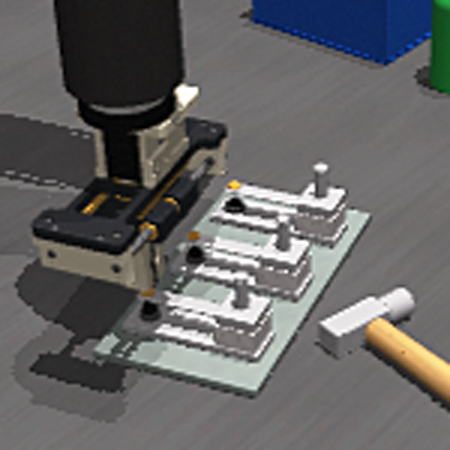

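The fingertip at about (143,283) is over the right rivet at (147,293). This stop should come early, at about 8 mm, so I'll take small steps.

Request:
jog_arm(motion=[[[0,0.0005,0.008,0,0,0,0],[0,0.0005,0.0125,0,0,0,0],[0,0.0005,0.0145,0,0,0,0],[0,0.0005,0.0145,0,0,0,0]]])

```text
t: 10.2
eef_pos: [0.5183, -0.0211, 0.0628]
ee_rot: [3.141, -0.003, 0.275]
force: [-0.9, 2.3, 5.6]
width: 0.0003
```

Request:
jog_arm(motion=[[[0,0,0.0015,0,0,0,0],[0,0,0.0015,0,0,0,0]]])

```text
t: 10.4
eef_pos: [0.5183, -0.021, 0.0615]
ee_rot: [3.14, -0.003, 0.275]
force: [-1.2, -0.6, 5.8]
width: 0.0004
```

Request:
jog_arm(motion=[[[0,0,0.0006,0,0,0,0],[0,0,0.0006,0,0,0,0]]])

```text
t: 10.6
eef_pos: [0.5183, -0.0209, 0.0613]
ee_rot: [3.14, -0.003, 0.276]
force: [-1.1, -0.7, 6.5]
width: 0.0005
```

Request:
jog_arm(motion=[[[0,0,0.0005,0,0,0,0],[0,0,0.0005,0,0,0,0]]])

```text
t: 10.8
eef_pos: [0.5183, -0.0209, 0.0612]
ee_rot: [3.14, -0.003, 0.276]
force: [-1.6, -1.6, 5.5]
width: 0.0004
```

Request:
jog_arm(motion=[[[0,0,0.0005,0,0,0,0],[0,0,0.0005,0,0,0,0]]])

```text
t: 11.0
eef_pos: [0.5183, -0.0209, 0.0612]
ee_rot: [3.14, -0.003, 0.277]
force: [-1.2, -1.2, 5.6]
width: 0.0007
```

Request:
jog_arm(motion=[[[0,0,0.0009,0,0,0,0],[0,0,0.0009,0,0,0,0]]])

```text
t: 11.2
eef_pos: [0.5183, -0.0209, 0.0607]
ee_rot: [3.139, -0.003, 0.277]
force: [-0.4, -1.2, 6.5]
width: 0.0003
```

Request:
jog_arm(motion=[[[0,0,0.001,0,0,0,0],[0,0,0.001,0,0,0,0]]])

```text
t: 11.4
eef_pos: [0.5184, -0.0209, 0.0602]
ee_rot: [3.139, -0.004, 0.278]
force: [-2.0, -1.1, 5.5]
width: 0.0006
```

Request:
jog_arm(motion=[[[0,0,0.001,0,0,0,0],[0,0,0.001,0,0,0,0]]])

```text
t: 11.6
eef_pos: [0.5184, -0.0209, 0.0599]
ee_rot: [3.139, -0.004, 0.278]
force: [-1.8, -1.7, 8.8]
width: 0.0005
```

Request:
jog_arm(motion=[[[0,0,0.001,0,0,0,0],[0,0,0.001,0,0,0,0]]])

```text
t: 11.8
eef_pos: [0.5184, -0.0209, 0.0597]
ee_rot: [3.138, -0.004, 0.279]
force: [-3.4, -0.0, 12.0]
width: 0.0003
```

Request:
jog_arm(motion=[[[0,0,0.0008,0,0,0,0],[0,0,0.0008,0,0,0,0]]])

```text
t: 12.0
eef_pos: [0.5184, -0.0209, 0.0598]
ee_rot: [3.138, -0.004, 0.279]
force: [-3.3, -1.3, 10.1]
width: 0.0005
```

Request:
jog_arm(motion=[[[0,0,-0.04,0,0,0,0],[0,0,-0.08,0,0,0,0.06],[0,0,-0.08,0,0,0,0.06]]])

```text
t: 12.3
eef_pos: [0.5209, -0.02, 0.1449]
ee_rot: [3.137, -0.013, 0.281]
force: [0.4, 0.3, -0.1]
width: 0.011
```

Run:
```python
from h import *
go(.5125,-.29,.11,YAW)
```

```text
shift [-0.0833  0.257   0.0349] rot [ 0.24 -0.74  0.68] | t 12.3 pos [ 0.5209 -0.02    0.1449] F [ 0.38  0.29 -0.13]
```

Request:
jog_arm(motion=[[[-0.083,0.257,0.035,0,-0.7,0.7,0.06],[-0.083,0.257,0.035,0,-0.7,0.7,0.06],[-0.083,0.257,0.035,0,-0.7,0.7,0.06],[-0.083,0.257,0.035,0,-0.7,0.7,0.06],[-0.083,0.257,0.035,0,-0.7,0.7,0.06],[-0.083,0.257,0.035,0,-0.7,0.7,0.06],[-0.083,0.257,0.035,0,-0.7,0.7,0.06],[-0.083,0.257,0.035,0,-0.7,0.7,0.06]]])

```text
t: 13.1
eef_pos: [0.5121, -0.2901, 0.1092]
ee_rot: [3.138, 0.0, 0.267]
force: [-0.8, 0.0, 0.5]
width: 0.0598
```

Run:
```python
from h import *
go(.5125,-.29,.027,YAW);print(arm.get_state()['width'])
s=optics.grab_frame('scene')[:,:,::-1]
cv2.imwrite('pics/p4.png',cv2.resize(s[180:330,60:260],None,fx=3,fy=3,interpolation=cv2.INTER_CUBIC))
```

```text
shift [ 0.0004 -0.0003  0.0822] rot [ 0.19  0.02 -0.11] | t 13.1 pos [ 0.5121 -0.2901  0.1092] F [-0.82  0.03  0.53]
0.059793842596451534
```

View pics/p4.png

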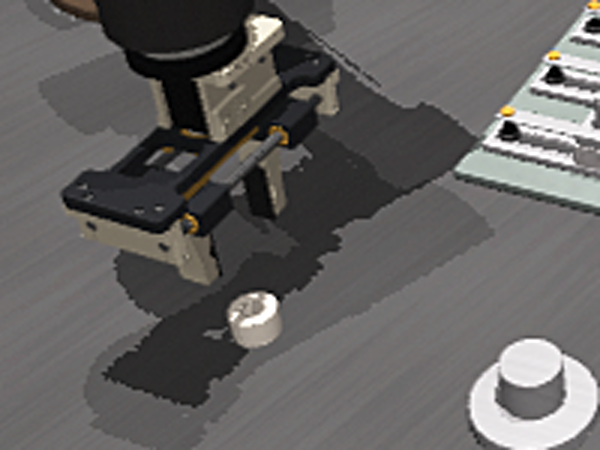

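The open jaws straddle the collar, seen at (253,320) in the zoom. Now I'll descend and squeeze lightly to centre it.

Request:
jog_arm(motion=[[[0,0,0.04,0,0,0,0.065],[0,0,0.07,0,0,0,0.065],[0,0,0.082,0,0,0,0.065],[0,0,0.082,0,0,0,0.065],[0,0,0.082,0,0,0,0.03],[0,0,0.082,0,0,0,0.03],[0,0,0.082,0,0,0,0.03],[0,0,0.082,0,0,0,0.03]]], newtons=4)

```text
t: 13.95
eef_pos: [0.5131, -0.29, 0.0285]
ee_rot: [3.137, -0.002, 0.268]
force: [0.7, -1.1, 0.4]
width: 0.0383
```

Request:
jog_arm(motion=[[[0,0,0,0,0,0,0.03],[0,0,0,0,0,0,0.03],[0,0,0,0,0,0,0.06],[0,0,0,0,0,0,0.06],[0,0,0,0,0,0,0.06]]])

```text
t: 14.45
eef_pos: [0.513, -0.2899, 0.0285]
ee_rot: [3.137, -0.001, 0.268]
force: [-0.5, 0.0, -0.1]
width: 0.0553
```

Request:
jog_arm(motion=[[[0,0,0,0,0,90,0.065],[0,0,0,0,0,90,0.065],[0,0,0,0,0,90,0.065],[0,0,0,0,0,90,0.065],[0,0,0,0,0,90,0.065],[0,0,0,0,0,90,0.065],[0,0,0,0,0,90,0.065],[0,0,0,0,0,90,0.065]]])

```text
t: 15.25
eef_pos: [0.513, -0.2899, 0.0284]
ee_rot: [3.141, -0.004, -0.938]
force: [-0.2, -0.2, -1.0]
width: 0.0652
```

Run:
```python
from h import *
go(.513,-.29,.0275,YAW-np.pi/2)
```

```text
shift [0.     0.     0.0009] rot [-0.03 -0.26 20.85] | t 15.25 pos [ 0.513  -0.2899  0.0284] F [-0.24 -0.17 -1.04]
```

Request:
jog_arm(motion=[[[0,0,0.001,0,-0.3,20.8,0.065],[0,0,0.001,0,-0.3,20.8,0.065],[0,0,0.001,0,-0.3,20.8,0.065],[0,0,0.001,0,-0.3,20.8,0.03],[0,0,0.001,0,-0.3,20.8,0.03],[0,0,0.001,0,-0.3,20.8,0.03],[0,0,0.001,0,-0.3,20.8,0.03],[0,0,0.001,0,-0.3,20.8,0.03]]], newtons=4)

```text
t: 16.05
eef_pos: [0.513, -0.2899, 0.0274]
ee_rot: [-3.141, 0.001, -1.3]
force: [-0.7, -0.3, -0.2]
width: 0.0367
```

Request:
jog_arm(motion=[[[0,0,0,0,0,0,0.03],[0,0,0,0,0,0,0.03],[0,0,0,0,0,0,0.03]]], newtons=12)

```text
t: 16.35
eef_pos: [0.513, -0.2899, 0.0274]
ee_rot: [-3.141, 0.001, -1.3]
force: [0.2, -0.9, -1.0]
width: 0.0369
```

Run:
```python
from h import *
go(.513,-.29,.15,YAW-np.pi/2); print(arm.get_state()['width'])
t=optics.grab_frame('top');s=optics.grab_frame('scene')
for n,im in(('top',t),('scene',s)): cv2.imwrite(f'pics/q_{n}.png',im[:,:,::-1])
```

```text
shift [-0.     -0.     -0.1226] rot [-0.02  0.05  0.1 ] | t 16.35 pos [ 0.513  -0.2899  0.0274] F [ 0.16 -0.92 -0.95]
0.03685382772783089
```

Run:
```python
from h import *
print('post top: scene',ray('scene',205+415/6-.4,165+170/6-.4,.082),'top',ray('top',230+384/6-.4,195+158/6-.4,.082))
print('left scene',ray('scene',205+491/6-.4,165+65/6-.4,.082),P(.043,.09))
X=[.5805,.089]
for n in('top','scene'): print(n,proj(n,[*X,.052]),proj(n,[*X,.084]))
go(*X,.15,YAW-np.pi/2)
```

```text
post top: scene [0.58191847 0.08979948 0.082     ] top [0.57750718 0.08889208 0.082     ]
left scene [0.55663429 0.17840802 0.082     ] [0.55555605 0.1751875 ]
top [293.11576437 221.46570412] [293.56236189 219.5628997 ]
scene [273.40122623 202.42120586] [273.12647837 192.247143  ]
shift [-0.3473 -0.1663 -0.1222] rot [-0.02  0.05  0.09] | t 16.45 pos [ 0.513  -0.29    0.0274] F [0.39 0.25 0.2 ]
```

Request:
jog_arm(motion=[[[0,0,-0.05,0,0,0,0.03],[0,0,-0.1,0,0,0,0.03],[-0.03,-0.015,-0.123,0,0,0,0.03],[-0.347,-0.166,-0.123,0,0,0,0.03],[-0.347,-0.166,-0.123,0,0,0,0.03],[-0.347,-0.166,-0.123,0,0,0,0.03],[-0.347,-0.166,-0.123,0,0,0,0.03],[-0.347,-0.166,-0.123,0,0,0,0.03]]])

```text
t: 17.25
eef_pos: [0.5627, -0.0089, 0.1509]
ee_rot: [-3.141, 0.001, -1.3]
force: [0.9, -0.8, -0.3]
width: 0.0363
```

Run:
```python
from h import *
go(.580,.0892,.15,YAW-np.pi/2);print(arm.get_state()['width'])
```

```text
shift [-0.0899 -0.0429  0.0011] rot [-0.05  0.05  0.09] | t 17.25 pos [ 0.5627 -0.0089  0.1509] F [ 0.94 -0.85 -0.33]
0.03631649830887499
```

Request:
jog_arm(motion=[[[-0.09,-0.043,0.001,0,0,0,0.03],[-0.09,-0.043,0.001,0,0,0,0.03],[-0.09,-0.043,0.001,0,0,0,0.03],[-0.09,-0.043,0.02,0,0,0,0.03],[-0.09,-0.043,0.032,0,0,0,0.03],[-0.09,-0.043,0.032,0,0,0,0.03],[-0.09,-0.043,0.032,0,0,0,0.03]]])

```text
t: 17.95
eef_pos: [0.58, 0.0888, 0.119]
ee_rot: [-3.141, 0.001, -1.301]
force: [0.4, -1.1, -0.1]
width: 0.0361
```

Run:
```python
from h import *
go(.580,.0892,.118,YAW-np.pi/2)
s=optics.grab_frame('scene')[:,:,::-1]
cv2.imwrite('pics/p5.png',cv2.resize(s[130:260,200:330],None,fx=4.5,fy=4.5,interpolation=cv2.INTER_CUBIC))
e=arm.get_state()['eef_pos']; print(proj('scene',e-[0,0,.0274]),proj('scene',e-[0,0,.0034]))
```

```text
shift [-0.0004 -0.0001  0.001 ] rot [-0.01  0.03  0.07] | t 17.95 pos [0.58   0.0888 0.119 ] F [ 0.39 -1.11 -0.07]
[272.98994051 189.63050304] [272.77593459 181.7339533 ]
```

View pics/p5.png

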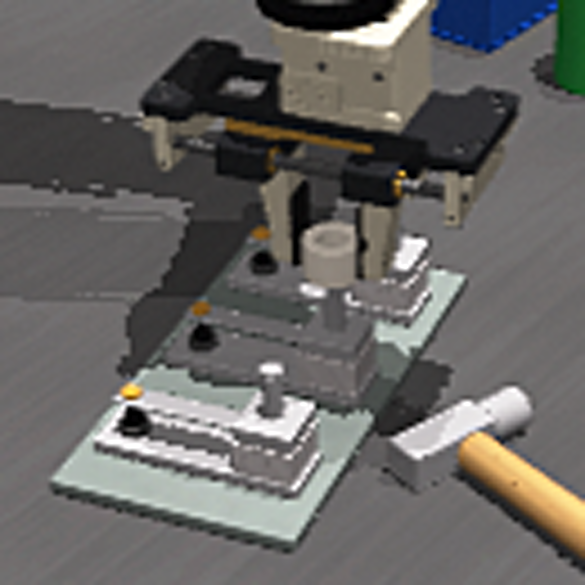

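Run:
```python
from h import *
print(proj('scene',[.513,-.29,.024]),proj('scene',[.513,-.29,.0]),proj('top',[.513,-.29,.024]))
s0=cv2.imread('pics/scene0.png',0).astype(int); s1=cv2.cvtColor(optics.grab_frame('scene'),cv2.COLOR_RGB2GRAY).astype(int)
print('s0 post');[print(v,s0[v,264:285]) for v in range(188,204)]
print('now');[print(v,s1[v,262:286]) for v in range(178,206)]
```

```text
[143.08105436 281.97794731] [145.04240639 289.78274975] [444.90950235 248.132589  ]
s0 post
188 [246 245 245 241 235 221 213 188 182 168 159 119 136  94 134 101  95 103
 154 195 247]
189 [138 137 134 170 251 247 246 245 241 233 224 218 186 188 162  69  78  76
  88  84 102]
190 [ 88  87  85  89 111 140 137 133 165 242 238 241 245 252 237 102  72  81
  86  81  81]
191 [ 76  75  80  84  86  88  87  80 103 172 168 142 127 136 135 145 175 128
 161  83  95]
192 [200 204 186  69  73  73  74  83 158 243 237 230 149  94 133 119 112  99
 113 108 152]
193 [238 228 206 229 197 202 204 183 121 229 229 198 109  83  96 107 109 111
 109 108 112]
194 [228 255 252 247 243 239 230 198 163  95  99 146 113  83  90 107 108 110
 112 108  97]
195 [ 95 102 100 135 183 228 255 250 142  68  79  89 131 195  85  99 103 107
 112 109 108]
196 [ 67  81  73  78  86  92  94  98  78  78  92  94 155 247  78  92  98 103
 108 108 110]
197 [184 172 124 114  49  66  80  66  63  81  95  97 111 159 191 203 131 119
 101 103 107]
198 [180 180 180 183 183 174 182 248 137  79  94  96  85  77  84  88  81 112
 111 162 150]
199 [17
[... 2635 characters left out ...]
  74  73  71  89 119  99  84  84  87  80  88 134 116  95
  69  96  88 103  96  88]
200 [ 70  72  74  72  74  71  72  86 102 100  84  85  86  82  80 109 102 101
 103 113  92  92 103  87]
201 [ 92  90  69  45  67  67  78 102 106 101  83  84  86  82  74  91 100 100
 100 100 101 124 161 123]
202 [100 102  99 113 141  83 106 103 104 101  82  86  86  80  78 104 101 101
 100  94  85 150 204 190]
203 [100 100 101 102 105  99 104 103 103 105 100  89  90  86  84 101 101 100
  97  78  82 163 197 194]
204 [ 97 103 103 100  95 101 105 103 103 103 104 105 104 102 101 103 101 103
  95  60  98 174 200 194]
205 [ 72 102 110 104 105 111 115 111 102 102 101 103 103 102 101 100 101  99
  70  76 104 118 210 203]
```

The collar's axis projects to column 273.1 and the post's to 273.95, about 0.35 px of which is the height difference. So I'll nudge about 1 mm in +x and +y, then lower it.

Run:
```python
from h import *
go(.581,.0898,.1,YAW-np.pi/2)
```

```text
shift [-0.0006 -0.0006  0.0197] rot [-0.1   0.05  0.06] | t 18.05 pos [0.5805 0.089  0.1197] F [-0.01  0.97 -0.72]
```

Request:
jog_arm(motion=[[[-0.0007,-0.0007,0.003,0,0,0,0.03],[-0.0007,-0.0007,0.007,0,0,0,0.03],[-0.0007,-0.0007,0.01,0,0,0,0.03],[-0.0007,-0.0007,0.01,0,0,0,0.03]]])

```text
t: 18.45
eef_pos: [0.5807, 0.0897, 0.1092]
ee_rot: [-3.141, 0.001, -1.301]
force: [-0.1, 0.2, -0.5]
width: 0.0364
```

Request:
jog_arm(motion=[[[0,0,0.002,0,0,0,0.03],[0,0,0.004,0,0,0,0.03],[0,0,0.004,0,0,0,0.03]]])

```text
t: 18.75
eef_pos: [0.5805, 0.0896, 0.1048]
ee_rot: [-3.141, 0.001, -1.301]
force: [0.2, 0.1, -1.1]
width: 0.0363
```

Request:
jog_arm(motion=[[[0,0,0.002,0,0,0,0.03],[0,0,0.004,0,0,0,0.03],[0,0,0.004,0,0,0,0.03]]])

```text
t: 19.05
eef_pos: [0.5803, 0.0896, 0.1004]
ee_rot: [3.141, 0.001, -1.301]
force: [-0.0, -0.2, -0.1]
width: 0.0362
```

Request:
jog_arm(motion=[[[0,0,0.004,0,0,0,0.03],[0,0,0.008,0,0,0,0.03],[0,0,0.012,0,0,0,0.03],[0,0,0.012,0,0,0,0.03]]])

```text
t: 19.45
eef_pos: [0.5798, 0.0894, 0.0876]
ee_rot: [3.14, 0.001, -1.301]
force: [0.4, 0.6, -0.8]
width: 0.0363
```

Request:
jog_arm(motion=[[[0,0,0.003,0,0,0,0.03],[0,0,0.006,0,0,0,0.03],[0,0,0.006,0,0,0,0.03]]])

```text
t: 19.75
eef_pos: [0.5795, 0.0893, 0.0811]
ee_rot: [3.139, 0.0, -1.301]
force: [0.1, -0.4, -0.6]
width: 0.0361
```

Request:
jog_arm(motion=[[[0,0,0.001,0,0,0,0.03],[0,0,0.002,0,0,0,0.03]]])

```text
t: 19.95
eef_pos: [0.5796, 0.0893, 0.0792]
ee_rot: [3.139, 0.0, -1.301]
force: [-5.0, 0.9, 10.5]
width: 0.0367
```

It seated: the height is 0.0792 against 0.0794 expected, with 10 N contact. Now I'll release.

Request:
jog_arm(motion=[[[0,0,-0.0005,0,0,0,0.055],[0,0,-0.0005,0,0,0,0.055],[0,0,-0.0005,0,0,0,0.055],[0,0,-0.0005,0,0,0,0.055]]])

```text
t: 20.35
eef_pos: [0.5796, 0.0893, 0.0797]
ee_rot: [3.139, 0.0, -1.301]
force: [0.0, 0.4, -1.2]
width: 0.0544
```

Request:
jog_arm(motion=[[[0,0,-0.02,0,0,0,0.055],[0,0,-0.05,0,0,0,0.055],[0,0,-0.1,0,0,0,0.055],[0,0,-0.14,0,0,0,0.055],[0,0,-0.14,0,0,0,0.055]]])

```text
t: 20.85
eef_pos: [0.5829, 0.0901, 0.2265]
ee_rot: [-3.133, 0.001, -1.3]
force: [0.3, 0.7, -0.3]
width: 0.0549
```

Request:
jog_arm(motion=[[[0.2,0,0,0,0,0,0.055],[0.2,0,0,0,0,0,0.055],[0.2,0,0,0,0,0,0.055],[0.2,0,0,0,0,0,0.055],[0.2,0,0,0,0,0,0.055],[0.2,0,0,0,0,0,0.055]]])

```text
t: 21.45
eef_pos: [0.6362, -0.1041, 0.2256]
ee_rot: [-3.134, 0.001, -1.303]
force: [0.2, 0.2, 0.2]
width: 0.0549
```

Run:
```python
from h import *
s=optics.grab_frame('scene')[:,:,::-1];t=optics.grab_frame('top')[:,:,::-1]
a=cv2.resize(s[150:260,200:310],None,fx=3.6,fy=3.6,interpolation=cv2.INTER_CUBIC)
b=cv2.resize(t[180:290,235:345],None,fx=3.6,fy=3.6,interpolation=cv2.INTER_CUBIC)
cv2.imwrite('pics/p6.png',np.hstack([a,b])); cv2.imwrite('pics/p6s.png',s)
st=arm.get_state();print(st['t'],st['eef_pos'],st['force'],st['width'],proj('top',[.58,.0893,.076]),proj('scene',[.58,.0893,.076]))
```

```text
21.55 [ 0.63609441 -0.10224862  0.2260584 ] [ 0.40481021  0.11209132 -0.28387349] 0.05496347893397392 [293.3257567 220.2593158] [273.11551293 194.70403288]
```

View pics/p6.png

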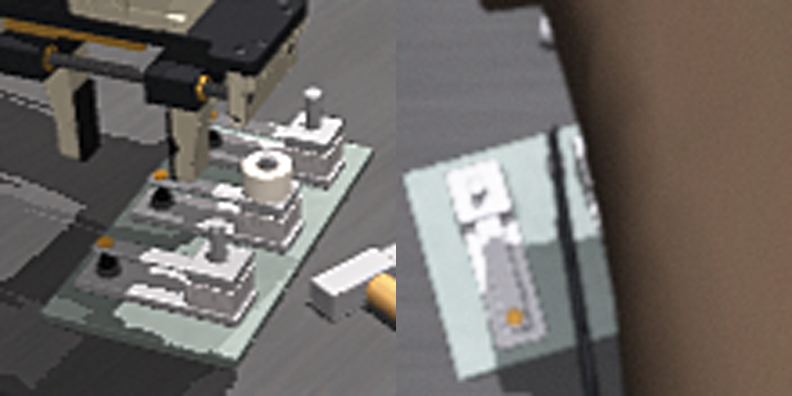

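View pics/p6s.png

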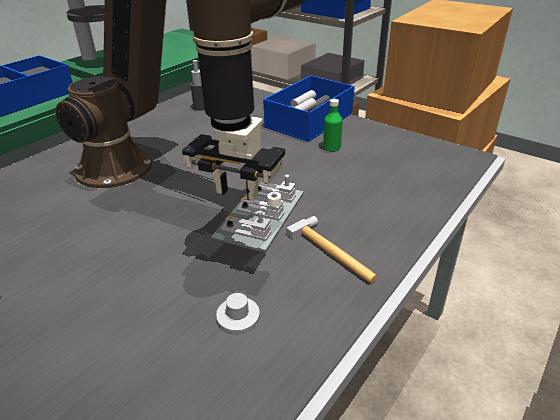

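The collar sits flat on the middle block at about (274,199), with the post showing in its bore. The gripper is clear and the bystanders haven't moved.

Request:
jog_arm(motion=[[[0,0,-0.01,0,0,0,0.055],[0,0,-0.01,0,0,0,0.055],[0,0,-0.01,0,0,0,0.055]]])

```text
t: 21.85
eef_pos: [0.6363, -0.1013, 0.237]
ee_rot: [-3.132, 0.001, -1.299]
force: [-0.1, 1.0, 0.1]
width: 0.0551
```

```bash
python3 -c "
from station import arm
print(arm.job_done())"
```

```text
the job is handed in; nothing more can be done
None
```

The soft finger is the middle one. The white collar now sits on its post, released, and the job was handed in at about 22 s; the hand-in gives no verdict.

| Finger | Stop felt at | Push-back on the way | Highest vertical force read |
|---|---|---|---|
| Left | about 12 mm | about 0.7 N/mm (good) | 12.4 N |
| Middle | about 10 mm | about 0.2 N/mm (soft) | 9.2 N |
| Right | about 8 mm | about 0.7 N/mm (good) | 12.0 N |

- **Pressing:** I pressed them left, middle, right and held each on its stop for 0.4 s or more. Forces were read at the end of each move.
- **Collar:** I centred it with two light squeezes at right angles and lowered it over the post with no resistance on the way. It touched down at a TCP height of 0.0792 m, against 0.0794 m expected, with about 10 N.
- **Last checks:** The scene picture shows the collar flat on the middle block with the post in its bore, the gripper clear, and the hammer, hub and bottle apparently unmoved. In the last top picture the arm hid the collar, so only the scene camera confirmed the seating.
- **Disagreements:** The two cameras differed by about 4–5 mm in x on the rivets, collar and post (13 mm on the plate outline). I used the averages, and the grasped collar agreed with them. The final nudge of about 1 mm onto the post came from the scene view.

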